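# Set out round reagent bottles in their drip saucers

## Task

Lay out the bench for a dosing test: stand the three round white bottles upright in the three steel drip saucers, the largest bottle in the widest saucer, the medium one in the middle-sized saucer and the smallest in the narrowest, each flat on the saucer's floor within the rim. Place them in dosing order, largest first, then medium, then smallest, keeping them upright and setting each down gently rather than dropping it. Leave the square bottle, the glass beaker and the squat amber jar where they stand.

Things in the scene. Friction and masses are not known exactly. Their poses are not given: they have to be found in the camera images.
- bottle_large: loose round bottle of white plastic, the largest of three: body an upright cylinder 60 mm across, straight-sided from the foot to 88 mm height, above it a sloping shoulder and a ribbed white screw cap 44 mm across; 120 mm tall in all; a plain paper label round the body. Origin at the centre of its underside, z up along the bottle; it starts upright on the bench. Weighs under 0.4 kg. Can be gripped across the body from above at any yaw.
- bottle_medium: loose round bottle of white plastic, the medium of three: body an upright cylinder 46 mm across, straight-sided from the foot to 66 mm height, above it a sloping shoulder and a ribbed white screw cap 34 mm across; 94 mm tall in all; a plain paper label round the body. Origin at the centre of its underside, z up along the bottle; it starts upright on the bench. Weighs under 0.4 kg. Can be gripped across the body from above at any yaw.
- bottle_small: loose round bottle of white plastic, the smallest of three: body an upright cylinder 34 mm across, straight-sided from the foot to 44 mm height, above it a sloping shoulder and a ribbed white screw cap 25 mm across; 68 mm tall in all; a plain paper label round the body. Origin at the centre of its underside, z up along the bottle; it starts upright on the bench. Weighs under 0.4 kg. Can be gripped across the body from above at any yaw.
- saucer_wide: fixed round drip saucer of steel, the widest of three: inside 84 mm across, outside 90 mm, rim 10 mm high, flat inner floor 4 mm above the bench. Origin at the centre of its underside on the bench, z up. Meant for the largest round bottle, which has 12 mm of room all round in it.
- saucer_middle: fixed round drip saucer of steel, the middle-sized of three: inside 70 mm across, outside 76 mm, rim 10 mm high, flat inner floor 4 mm above the bench. Origin at the centre of its underside on the bench, z up. Meant for the medium round bottle, which has 12 mm of room all round in it.
- saucer_narrow: fixed round drip saucer of steel, the narrowest of three: inside 58 mm across, outside 64 mm, rim 10 mm high, flat inner floor 4 mm above the bench. Origin at the centre of its underside on the bench, z up. Meant for the smallest round bottle, which has 12 mm of room all round in it.
- square_bottle: bystander, leave alone: loose white plastic bottle with a square body 50 x 50 mm and 64 mm high, round white screw cap 33 mm across, 96 mm tall in all. Origin at the centre of its underside, z up.
- beaker: bystander, leave alone: loose empty clear glass beaker, 80 mm across at the rim (a small spout reaches 9 mm farther), 98 mm tall. Origin at the centre of its underside, z up.
- jar: bystander, leave alone: loose squat jar of amber glass with a brown screw lid 62 mm across, 50 mm tall in all. Origin at the centre of its underside, z up. All nine things stand mixed together on the black bench in any arrangement, centres more than 100 mm apart.
Mind the look-alikes: they are no part of the job. What is shaped like the bottle_medium but turquoise or yellow is not meant.

How it is judged:
By the outcome, as a careful person would: the job done as asked, in the order asked, and still so for the second after the job is handed in, with the robot touching nothing.
It also fails if it takes over 90 s, if anything falls off the work surface, if the arm or the gripper's body presses on something with over 40 N, if the wrist force passes 120 N, or if a joint passes its speed limit or range.

## Robot

A 7-joint arm with a two-finger parallel gripper is mounted at the origin on the work surface. World frame = base frame: x ahead of the robot, y to its left, z up, the work surface at z = 0. Lengths are in m, angles in rad, forces in N, time in s.
With the tool pointing down it reaches from about 0.425 to 0.875 m from the base axis. Payload 4.7 kg.
Tool frame: the origin (TCP) lies between the finger pads; the fingertips stand 14 mm ahead of it and the grasp point (between the pads) lies 5 mm behind it; z points along the fingers, y is the line along which they close (so a half turn about z gives the same grasp; the last joint's range is limited). The gripper opens to 87 mm and grips with 3 to 60 N. Pads are 19 mm wide; open, the fingers measure 117 mm over their backs; the gripper's body (75 mm by 190 mm) begins 51 mm behind the grasp point.
Start: joints at [-1.32, 0.321, -0.07, 1.45, 0.023, 1.371, -0.057], TCP at [0.153, 0.632, 0.214] pointing down, gripper open.
Joint ranges: [-2.86, 2.86], [-0.3, 2.09], [-1.38, 1.24], [0.06, 2.45], [-1.56, 4.7], [0.09, 2.05], [-2.69, 2.69]. Speed limits (rad/s): [2.57, 2.57, 3.14, 3.14, 3.14, 3.14, 3.14].

## Interface

Orientations are given as a rotation vector (axis times angle).
In Python, from bench import get_state, get_image, camera_params, close_job gives the robot as it stands. The module is installed in compiled form; this text tells all that it offers.
- The arm moves only by the tool arm_command, never from a script. Its argument "motion" is a list of rows, each a list of 5 numbers: the finger opening in mm, from 0 to 87, then the shift along the tool's x, y, z in mm, then the turn about the tool's z in degrees. In form: [[gripper, x, y, z, spin], ...]. A call has 1 to 5 rows; each row is the pose to reach, as a shift and turn from the pose commanded when the call began, along the tool's axes at that moment; what a row does not reach only later rows make up. A row lasts 1/12 s, in which the tool goes at most 41.7 mm and 7.16 degrees, less where a joint would pass 70% of its speed; a pose out of reach is approached as far as the arm can. A call with a gripper value outside its range is refused whole. The fingers move at their own pace and stop on an object; "newtons" is the grip in N (left out, the last holds). Time passes only in rows, so rows that repeat a pose let the fingers close. It gives the time, the measured TCP pose, the force, the opening and the grip force at its end, in the units of the state.
- get_state(): the state, without advancing time (a new reading comes with each control period).
- get_image(name): name is "scene" or "top" or "wrist"; returns (picture, depth): 420x560x3 uint8, red, green, blue; 420x560 float32, m along the optical axis (not along the pixel's ray), 0 where there is no reading.
- camera_params(name): a dict with "intrinsics" (3x3 intrinsics, pixels), "extrinsics" (4x4, takes a point from camera to world coordinates). Camera axes: x right, y down, z forward; pixel columns grow to the right and rows downward; lengths in m; the calibration is good to about 2 mm. The wrist camera is an equidistant fisheye: a pixel r from the principal point sees the ray r / f radians off the axis. A picture is of the moment at which its call begins: read the wrist's pose just before it. camera_params takes no time and is no camera call; for the wrist camera it gives the pose at the moment of the call.
- close_job(): hands the job in; it is judged then, once.
The state is a dict: "time": time; "joint_positions": joint angles; "qd": joint speeds; "joint_torque": joint torques, N m; "position": TCP position; "tool_rot": TCP orientation; "ft_force": force on the tool from outside, world axes, zero at the start; "torque": the same for the moment, N m; "grip_width": opening from 0.0 (shut) to 1.0 (fully open); "grip_force": force on a finger pad.
Only numpy, scipy, OpenCV 4.12 (cv2) and the standard library are available. Lean on these libraries where they do the work, as an engineer would, in place of code of your own. Each camera call takes 0.05 s, during which the arm holds its last target. There are 200 camera calls.

## Working session

There is one attempt and no reset: what is moved stays moved. The work goes in short steps, Python scripts to look and compute and a tool call to move; the robot and the scene stay as the last step left them, time stands still between calls to the robot, and variables do not carry over. Pictures are saved under pics/ and viewed, at most 14 in all, crops included, and the job is handed in when it is done.

Besides the shell and the picture viewer there is one more tool, called after "Request:" as name([rows], argument=value, ...), one row to a line, values as JSON. arm_command: Moves the arm, as the interface text tells. Its arguments: {"type":"object","properties":{"motion":{"type":"array"},"newtons":{"type":"number"}},"required":["motion"]}

```bash
mkdir -p pics; python3 - <<'E'
from bench import *
import cv2,numpy as np
s=get_state();print(s['time'],s['position'],s['tool_rot'],s['grip_width'])
for n in("top","scene"):
    p,d=get_image(n);cv2.imwrite(f"pics/{n}0.png",p[:,:,::-1]);np.save(f"{n}0.npy",d)
    c=camera_params(n);print(c)
E
```

```text
0.0 [0.15241193 0.63126544 0.21242547] [-0.37104357 -3.11947528  0.00312296] 1.0000214211185137
{'intrinsics': array([[464.52036546,   0.        , 290.49806962],
       [  0.        , 464.52036546, 208.14647548],
       [  0.        ,   0.        ,   1.        ]]), 'extrinsics': array([[ 0.01367855, -0.99382437,  0.11011818,  0.39782626],
       [-0.99988077, -0.0143842 , -0.00561625,  0.00306226],
       [ 0.00716553, -0.11002823, -0.99390263,  1.356653  ],
       [ 0.        ,  0.        ,  0.        ,  1.        ]])}
{'intrinsics': array([[465.44004087,   0.        , 276.01157627],
       [  0.        , 465.44004087, 210.37870807],
       [  0.        ,   0.        ,   1.        ]]), 'extrinsics': array([[-0.0506149 ,  0.84738645, -0.52855873,  1.13550697],
       [ 0.99871652,  0.04196279, -0.02836249,  0.06058115],
       [-0.00185419, -0.5293159 , -0.84842279,  1.00690356],
       [ 0.        ,  0.        ,  0.        ,  1.        ]])}
```

View pics/top0.png

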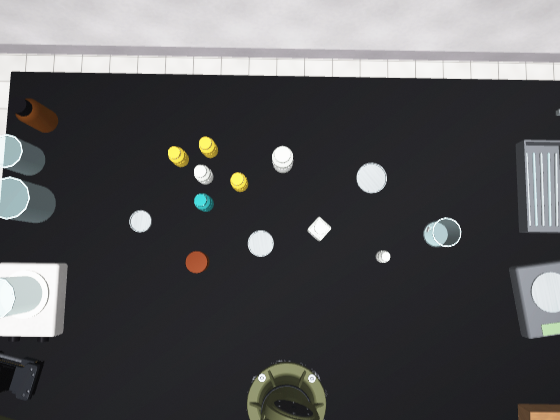

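View pics/scene0.png

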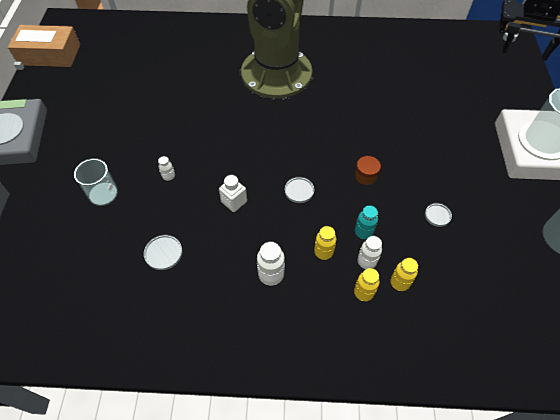

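The top view shows the large bottle at (283,158), the medium at (203,174) among the look-alikes, and the small at (383,257). The saucers are wide (371,178), middle (260,243) and narrow (140,221). The square bottle is at (319,228). The scene view agrees.

```bash
cat > h.py <<'E'
from bench import *
import cv2,numpy as np
from scipy.spatial.transform import Rotation as R
def cloud(n,d):
    c=camera_params(n);K=c['intrinsics'];T=c['extrinsics']
    v,u=np.mgrid[:420,:560]
    P=np.stack([(u-K[0,2])/K[0,0]*d,(v-K[1,2])/K[1,1]*d,d],-1)
    return P@T[:3,:3].T+T[:3,3]
def proj(n,X):
    c=camera_params(n);K=c['intrinsics'];T=c['extrinsics']
    p=T[:3,:3].T@(np.array(X)-T[:3,3]);p=K@p;return p[:2]/p[2]
def delta(goal,yaw=None):
    """tool-axis mm shift to bring TCP to goal"""
    s=get_state();M=R.from_rotvec(s['tool_rot']).as_matrix()
    return np.round(M.T@(np.array(goal)-s['position'])*1000,1),s['position'].round(4),s['time']
E
cat > loc.py <<'E'
from h import *
things=dict(large=(283,158,.12),medium=(203,174,.094),small=(383,257,.068),square=(319,228,.096),beaker=(442,233,.098),jar=(196,262,.05),
 y1=(178,156,.094),y2=(208,147,.094),y3=(239,182,.094),turq=(203,202,.094))
sau=dict(wide=(371,178,.045),middle=(260,243,.038),narrow=(140,221,.032))
C={};I={}
for n in("top","scene"):
    d=np.load(n+"0.npy");C[n]=cloud(n,d);I[n]=cv2.imread(f"pics/{n}0.png").astype(int)
bench=C['top'][I['top'].max(-1)<45];b=bench[(bench[:,0]>.4)&(bench[:,0]<.8)&(abs(bench[:,1])<.4)];print('bench z',np.median(b[:,2]))
b=C['scene'][(I['scene'].max(-1)<45)&(C['scene'][...,0]>.4)&(C['scene'][...,0]<.8)];print('bench z scene',np.median(b[:,2]))
for k,(u,v,h) in things.items():
    X0=C['top'][v,u]
    out=[]
    for n in C:
        P=C[n];m=(np.hypot(P[...,0]-X0[0],P[...,1]-X0[1])<.05)&(abs(P[...,2]-h)<.007)
        q=P[m][:,:2]
        (c,r)=cv2.minEnclosingCircle(q.astype(np.float32)) if len(q)>3 else ((0,0),0)
        out+=[np.round(c,4),round(r,4),q.mean(0).round(4) if len(q) else 0,len(q)]
    print(k,*out)
for k,(u,v,r0) in sau.items():
    X0=C['top'][v,u];out=[]
    for n in C:
        P=C[n];m=(np.hypot(P[...,0]-X0[0],P[...,1]-X0[1])<.06)&(I[n].min(-1)>70)&(P[...,2]<.03)
        q=P[m][:,:2];c,r=cv2.minEnclosingCircle(q.astype(np.float32));out+=[np.round(c,4),round(r,4),q.mean(0).round(4),len(q),np.median(P[m][:,2]).round(4)]
    print(k,*out)
E
python3 loc.py
```

```text
bench z -0.0006388506056578258
bench z scene -0.0003972566852019632
large [0.6821 0.0211] 0.0226 [0.6817 0.021 ] 205 [0.6846 0.0239] 0.0225 [0.6859 0.0242] 316
medium [0.6375 0.2479] 0.0175 [0.6369 0.248 ] 123 [0.6397 0.2509] 0.0178 [0.641  0.2509] 183
small [ 0.4103 -0.2685] 0.0126 [ 0.4104 -0.2685] 63 [ 0.4142 -0.2665] 0.0131 [ 0.4142 -0.2654] 70
square [0 0] 0 0 0 [0 0] 0 0 0
beaker [ 0.4785 -0.4309] 0.0397 [ 0.4827 -0.4474] 106 [ 0.4801 -0.4295] 0.0399 [ 0.475  -0.4445] 141
jar [0.3877 0.2576] 0.031 [0.3879 0.2573] 379 [0.3895 0.2606] 0.0326 [0.3916 0.2602] 384
y1 [0.6878 0.3216] 0.0172 [0.6879 0.3214] 120 [0.6906 0.3248] 0.0179 [0.6914 0.3245] 197
y2 [0.717  0.2367] 0.0177 [0.7169 0.2364] 120 [0.7203 0.2395] 0.0176 [0.7207 0.2395] 197
y3 [0.6173 0.1453] 0.0175 [0.6167 0.1451] 120 [0.6186 0.1479] 0.0185 [0.6206 0.1479] 175
turq [0.5566 0.2446] 0.018 [0.5567 0.2439] 124 [0.5596 0.2477] 0.0174 [0.5605 0.247 ] 164
wide [ 0.6429 -0.2423] 0.0481 [ 0.6427 -0.2417] 765 0.0036 [ 0.6402 -0.2419] 0.0505 [ 0.6414 -0.2402] 1057 0.0036
middle [0.4448 0.0827] 0.0396 [0.4445 0.0819] 574 0.0039 [0.4412 0.0843] 0.043 [0.4432 0.0835] 613 0.0041
narrow [0.5043 0.4349] 0.0346 [0.5043 0.4338] 414 0.0042 [0.5011 0.4367] 0.0367 [0.5029 0.4354] 496 0.0047
```

Request:
arm_command([
  [87,-165,-117,0,0],
  [87,-165,-117,0,0],
  [87,-165,-117,0,0],
  [87,-165,-117,0,0],
  [87,-165,-117,0,0],
], newtons=20)

```text
time: 0.52
position: [0.2874, 0.4766, 0.2131]
tool_rot: [0.374, 3.119, -0.002]
ft_force: [0.2, -0.5, -0.1]
grip_width: 1.003
grip_force: 0.0
```

Request:
arm_command([
  [87,-165,-117,0,0],
  [87,-165,-117,0,0],
  [87,-165,-117,0,0],
  [87,-165,-117,0,0],
  [87,-165,-117,0,0],
])

```text
time: 0.93
position: [0.42, 0.324, 0.2134]
tool_rot: [0.374, 3.119, -0.001]
ft_force: [0.9, 0.2, 0.1]
grip_width: 1.002
grip_force: 0.0
```

Request:
arm_command([
  [87,-165,-117,0,0],
  [87,-165,-117,0,0],
  [87,-165,-117,0,0],
  [87,-165,-117,0,0],
  [87,-165,-117,0,0],
])

```text
time: 1.35
position: [0.5527, 0.1714, 0.2134]
tool_rot: [0.374, 3.119, -0.001]
ft_force: [0.3, 0.6, -0.2]
grip_width: 0.999
grip_force: 0.0
```

```bash
python3 - <<'E'
from h import *
s=get_state();print(delta((.6835,.0225,.2)),s['tool_rot'],s['joint_positions'])
E
```

```text
(array([-162.3, -113.8,   13.5]), array([0.5527, 0.1714, 0.2134]), 1.35) [ 3.73762245e-01  3.11894411e+00 -1.17475936e-03] [-0.67281801  0.17086609  0.36847721  1.64784643 -0.06219478  1.33459722
  1.03759076]
```

Request:
arm_command([
  [87,-162,-114,13,0],
  [87,-162,-114,13,0],
  [87,-162,-114,13,0],
  [87,-162,-114,13,0],
  [87,-162,-114,13,0],
])

```text
time: 1.77
position: [0.6833, 0.022, 0.1996]
tool_rot: [-0.375, -3.119, 0.003]
ft_force: [0.8, 0.1, 1.1]
grip_width: 1.001
grip_force: 0.0
```

```bash
python3 - <<'E'
from h import *
print(delta((.6835,.0225,.072)))
p,d=get_image("wrist");cv2.imwrite("pics/w1.png",p[:,:,::-1])
E
```

```text
(array([-1.000e-01,  8.000e-01,  1.276e+02]), array([0.6833, 0.022 , 0.1996]), 1.7667)
```

View pics/w1.png

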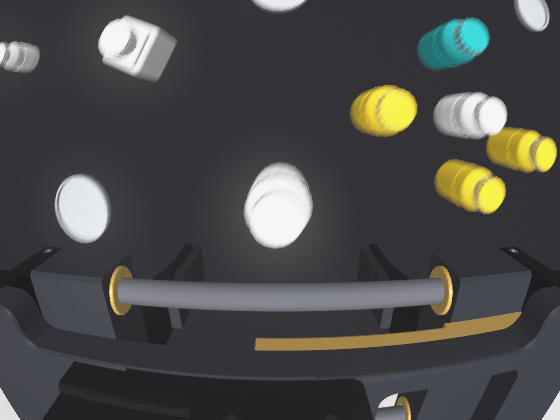

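The wrist view shows the large bottle at (278,205), centred between the fingers (columns ~190 and ~370). Descending.

Request:
arm_command([
  [87,0,1,40,0],
  [87,0,1,75,0],
  [87,0,1,105,0],
  [87,0,1,120,0],
  [87,0,1,127,0],
])

```text
time: 2.23
position: [0.6794, 0.0271, 0.0692]
tool_rot: [-0.37, -3.113, 0.002]
ft_force: [-0.6, 0.9, 0.1]
grip_width: 1.0
grip_force: 0.0
```

Request:
arm_command([
  [50,0,0,0,0],
  [50,0,0,0,0],
  [50,0,0,0,0],
  [50,0,0,0,0],
  [50,0,0,0,0],
], newtons=20)

```text
time: 2.65
position: [0.6833, 0.026, 0.0754]
tool_rot: [0.371, 3.117, -0.0]
ft_force: [-0.3, -1.6, 1.1]
grip_width: 0.711
grip_force: 0.6
```

Request:
arm_command([
  [50,0,0,0,0],
  [50,0,0,0,0],
  [50,0,0,0,0],
])

```text
time: 2.9
position: [0.6834, 0.0258, 0.0751]
tool_rot: [0.372, 3.117, -0.0]
ft_force: [0.0, -1.5, 6.2]
grip_width: 0.67
grip_force: 20.1
```

Request:
arm_command([
  [50,0,0,-10,0],
  [50,0,0,-35,0],
  [50,0,0,-60,0],
  [50,0,0,-70,0],
  [50,0,0,-70,0],
])

```text
time: 3.32
position: [0.6841, 0.0273, 0.1467]
tool_rot: [0.37, 3.115, 0.003]
ft_force: [0.6, -0.4, -1.4]
grip_width: 0.669
grip_force: 20.0
```

```bash
python3 - <<'E'
from h import *
s=get_state();print(delta((.642,-.242,.142)),s['tool_rot'],s['grip_width'],s['grip_force'],s['ft_force'],s['joint_positions'])
p,d=get_image("scene");cv2.imwrite("pics/s1.png",p[:,:,::-1])
E
```

```text
(array([ -22.1, -271.6,    4.1]), array([0.6841, 0.0273, 0.1467]), 3.3167) [3.69819575e-01 3.11472271e+00 2.97548302e-03] 0.669373803990877 19.962289067334495 [ 0.59398462 -0.37664957 -1.42857567] [-0.41045075  0.44795678  0.45073293  1.46225456 -0.200122    1.27154598
  1.39404048]
```

View pics/s1.png

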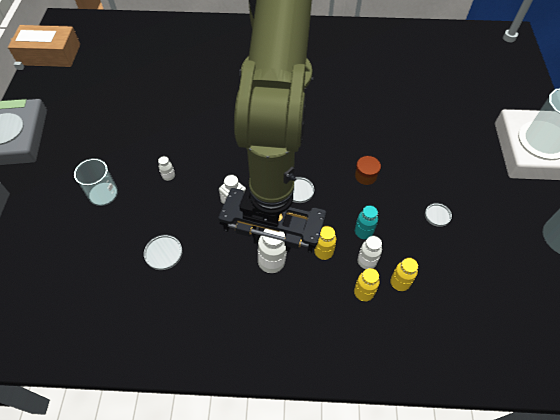

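The large bottle is lifted (foot at about (270,271), previously row 284). Now moving it over the wide saucer.

Request:
arm_command([
  [50,-2,-25,0,0],
  [50,-4,-55,0,0],
  [50,-7,-85,0,0],
  [50,-9,-115,0,0],
  [50,-12,-145,0,0],
])

```text
time: 3.78
position: [0.6581, -0.1176, 0.1409]
tool_rot: [-0.37, -3.116, -0.001]
ft_force: [0.5, -0.2, -1.9]
grip_width: 0.669
grip_force: 20.0
```

Request:
arm_command([
  [50,-3,-30,0,0],
  [50,-6,-65,0,0],
  [50,-8,-95,0,0],
  [50,-10,-117,0,0],
  [50,-10,-127,0,0],
])

```text
time: 4.2
position: [0.6369, -0.2476, 0.1412]
tool_rot: [-0.379, -3.115, 0.003]
ft_force: [-0.9, 0.1, -2.8]
grip_width: 0.67
grip_force: 20.0
```

Request:
arm_command([
  [50,0,0,0,0],
  [50,0,0,0,0],
])

```text
time: 4.37
position: [0.6396, -0.2413, 0.1421]
tool_rot: [-0.371, -3.118, -0.003]
ft_force: [0.0, 0.7, -3.0]
grip_width: 0.673
grip_force: 20.0
```

```bash
python3 - <<'E'
from h import *
s=get_state();print(delta((.642,-.242,.079)),s['tool_rot'],s['grip_width'],s['grip_force'],s['ft_force'],s['joint_positions'])
p,d=get_image("top");cv2.imwrite("pics/t2.png",p[100:260,280:480,::-1])
p,d=get_image("scene");cv2.imwrite("pics/s2.png",cv2.resize(p[140:320,60:300,::-1],None,fx=3,fy=3))
E
```

```text
(array([-2.6, -0.2, 63.1]), array([ 0.6396, -0.2413,  0.1421]), 4.3667) [-0.37078279 -3.11767417 -0.00311867] 0.6728846140180296 19.96060911740642 [ 0.00449817  0.74104789 -3.03984101] [-0.06571842  0.46769586  0.53163746  1.46460223 -0.24247758  1.27721649
  1.82377785]
```

View pics/s2.png

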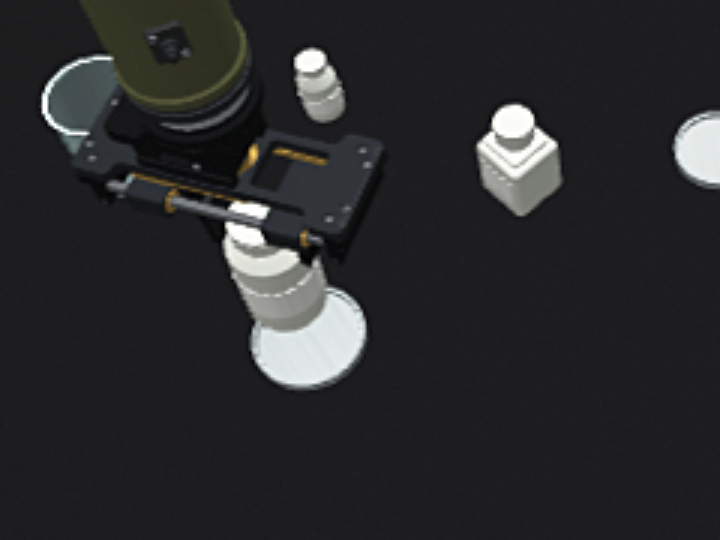

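The bottle hangs upright above the wide saucer (saucer at crop (308,338)). Lowering.

Request:
arm_command([
  [50,-2,0,15,0],
  [50,-2,0,30,0],
  [50,-2,0,42,0],
  [50,-2,0,50,0],
  [50,-2,0,54,0],
])

```text
time: 4.88
position: [0.6411, -0.2418, 0.0871]
tool_rot: [-0.369, -3.117, -0.001]
ft_force: [-0.9, -0.8, -2.6]
grip_width: 0.677
grip_force: 20.0
```

Request:
arm_command([
  [50,0,0,1,0],
  [50,0,0,2,0],
  [50,0,0,3,0],
  [50,0,0,4,0],
  [50,0,0,4,0],
])

```text
time: 5.3
position: [0.6421, -0.2435, 0.086]
tool_rot: [0.371, 3.119, -0.0]
ft_force: [-0.4, 0.9, -2.6]
grip_width: 0.671
grip_force: 20.0
```

Request:
arm_command([
  [50,0,0,1,0],
  [50,0,0,2,0],
  [50,0,0,2,0],
  [50,0,0,2,0],
])

```text
time: 5.63
position: [0.6418, -0.2433, 0.0835]
tool_rot: [-0.371, -3.12, -0.0]
ft_force: [1.0, 0.7, -2.3]
grip_width: 0.671
grip_force: 20.0
```

Request:
arm_command([
  [50,0,0,1,0],
  [50,0,0,2,0],
  [50,0,0,3,0],
  [50,0,0,3,0],
])

```text
time: 5.97
position: [0.6417, -0.2432, 0.0802]
tool_rot: [-0.371, -3.119, -0.0]
ft_force: [0.1, -0.0, -2.8]
grip_width: 0.672
grip_force: 20.0
```

Request:
arm_command([
  [50,0,0,0.5,0],
  [50,0,0,1,0],
  [50,0,0,1,0],
])

```text
time: 6.22
position: [0.6418, -0.2433, 0.0795]
tool_rot: [-0.371, -3.119, -0.0]
ft_force: [0.6, -0.2, -1.7]
grip_width: 0.668
grip_force: 20.0
```

Request:
arm_command([
  [50,0,0,0.5,0],
  [50,0,0,1,0],
  [50,0,0,1,0],
])

```text
time: 6.47
position: [0.6424, -0.2436, 0.0793]
tool_rot: [0.371, 3.118, -0.0]
ft_force: [0.1, 0.2, -0.0]
grip_width: 0.672
grip_force: 20.0
```

Contact: the wrist now carries no weight. Releasing.

Request:
arm_command([
  [62,0,0,0,0],
  [66,0,0,0,0],
  [72,0,0,0,0],
  [80,0,0,0,0],
  [87,0,0,0,0],
])

```text
time: 6.88
position: [0.6419, -0.2432, 0.0785]
tool_rot: [0.371, 3.12, 0.0]
ft_force: [0.8, -0.3, 0.7]
grip_width: 0.897
grip_force: 0.0
```

Request:
arm_command([
  [87,0,0,0,0],
  [87,0,0,0,0],
  [87,0,0,-10,0],
  [87,0,0,-30,0],
  [87,0,0,-60,0],
])

```text
time: 7.3
position: [0.6401, -0.2424, 0.1369]
tool_rot: [-0.37, -3.114, -0.001]
ft_force: [0.5, -0.7, -0.2]
grip_width: 0.999
grip_force: 0.0
```

Request:
arm_command([
  [87,0,0,-30,0],
  [87,0,0,-60,0],
  [87,0,0,-70,0],
  [87,10,40,-70,0],
  [87,20,80,-70,0],
])

```text
time: 7.72
position: [0.6408, -0.1645, 0.2105]
tool_rot: [0.382, 3.115, -0.003]
ft_force: [1.5, 0.7, -0.8]
grip_width: 1.002
grip_force: 0.0
```

```bash
python3 - <<'E'
from h import *
s=get_state();print(delta((.6386,.2494,.2)),s['ft_force'])
p,d=get_image("top");cv2.imwrite("pics/t3.png",p[:,:,::-1])
P=cloud("top",d)
for c,h in(((.642,-.242),.124),):
    m=(np.hypot(P[...,0]-c[0],P[...,1]-c[1])<.05)&(abs(P[...,2]-h)<.007);print(cv2.minEnclosingCircle(P[m][:,:2].astype(np.float32)),np.median(P[m][:,2]))
E
```

```text
(array([102.3, 401.1,   9.4]), array([ 0.6408, -0.1645,  0.2105]), 7.7167) [ 1.4763446   0.70523777 -0.80864511]
((0.0, 0.0), 0.0) nan
  return _methods._mean(a, axis=axis, dtype=dtype,
  ret = ret.dtype.type(ret / rcount)
```

View pics/t3.png

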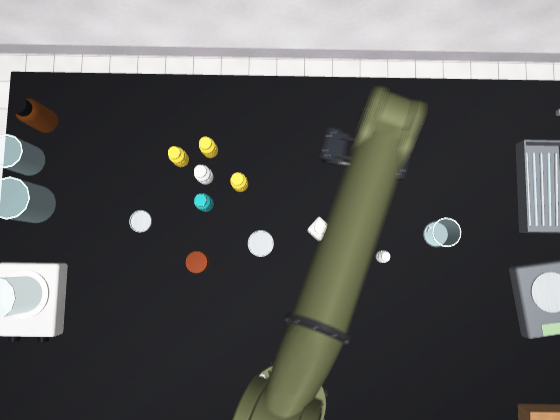

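The arm hides the placed bottle; the other things are unmoved. Moving on to the medium bottle and checking the large one from there.

Request:
arm_command([
  [64,48,190,0,0],
  [64,48,190,0,0],
  [64,48,190,0,0],
  [64,48,190,0,0],
  [64,48,190,0,0],
])

```text
time: 8.18
position: [0.6385, 0.0406, 0.2086]
tool_rot: [-0.364, -3.12, -0.004]
ft_force: [-0.6, 1.2, -0.7]
grip_width: 0.763
grip_force: 0.0
```

Request:
arm_command([
  [64,10,40,0,0],
  [64,20,80,0,0],
  [64,30,120,0,0],
  [64,40,155,0,0],
  [64,47,180,0,0],
])

```text
time: 8.6
position: [0.6343, 0.2265, 0.2084]
tool_rot: [-0.363, -3.119, -0.003]
ft_force: [0.7, 0.3, -0.4]
grip_width: 0.734
grip_force: 0.0
```

Request:
arm_command([
  [64,6,20,0,0],
  [64,8,31,0,0],
  [64,8,31,0,0],
  [64,8,31,0,0],
])

```text
time: 8.93
position: [0.6353, 0.2521, 0.2083]
tool_rot: [-0.371, -3.12, 0.002]
ft_force: [-0.1, -1.4, -0.2]
grip_width: 0.738
grip_force: 0.0
```

```bash
python3 - <<'E'
from h import *
s=get_state();print(delta((.6386,.2494,.05)),s['ft_force'],s['grip_width'])
p,d=get_image("wrist");cv2.imwrite("pics/w2.png",p[:,:,::-1])
p,d=get_image("top")
P=cloud("top",d)
c,h=(.642,-.242),.124
m=(np.hypot(P[...,0]-c[0],P[...,1]-c[1])<.05)&(abs(P[...,2]-h)<.007);print(cv2.minEnclosingCircle(P[m][:,:2].astype(np.float32)),np.median(P[m][:,2]))
E
```

```text
(array([ -3.9,  -1.7, 158.3]), array([0.6353, 0.2521, 0.2083]), 8.9333) [-0.14803403 -1.38940959 -0.23149758] 0.7381247725182492
((0.640198290348053, -0.24707165360450745), 0.02266155183315277) 0.12319698629651676
```

View pics/w2.png

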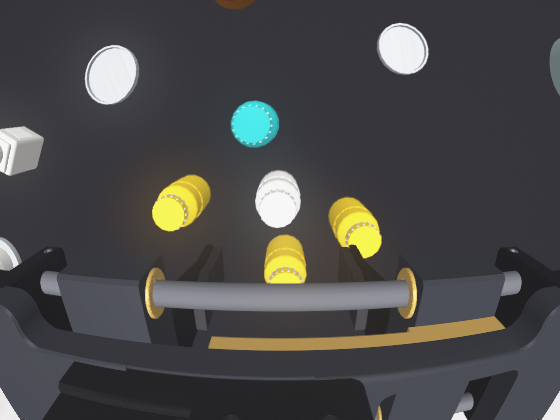

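The large bottle stands at height 0.123 m, 5–6 mm off the saucer's centre, so it is well inside. In the wrist view the medium white bottle is at (278,198), centred between the fingers with the yellow ones clear. Descending.

Request:
arm_command([
  [64,-4,-2,30,0],
  [64,-4,-2,65,0],
  [64,-4,-2,90,0],
  [64,-4,-2,100,0],
  [64,-4,-2,105,0],
])

```text
time: 9.45
position: [0.6378, 0.2477, 0.1016]
tool_rot: [-0.375, -3.116, 0.004]
ft_force: [0.0, 0.5, 0.2]
grip_width: 0.731
grip_force: 0.0
```

Request:
arm_command([
  [64,0,0,15,0],
  [64,0,0,30,0],
  [64,0,0,42,0],
  [64,0,0,50,0],
  [64,0,0,53,0],
])

```text
time: 9.87
position: [0.6385, 0.2497, 0.0501]
tool_rot: [-0.372, -3.119, 0.001]
ft_force: [0.0, 0.6, 0.7]
grip_width: 0.735
grip_force: 0.0
```

Request:
arm_command([
  [36,0,0,0,0],
  [36,0,0,0,0],
  [36,0,0,0,0],
  [36,0,0,0,0],
  [36,0,0,0,0],
], newtons=15)

```text
time: 10.28
position: [0.6392, 0.2502, 0.0516]
tool_rot: [0.371, 3.118, 0.001]
ft_force: [0.3, -0.5, 2.5]
grip_width: 0.516
grip_force: 15.0
```

Request:
arm_command([
  [36,0,0,0,0],
  [36,0,0,0,0],
  [36,0,0,0,0],
])

```text
time: 10.53
position: [0.6392, 0.2501, 0.0515]
tool_rot: [0.371, 3.118, 0.001]
ft_force: [-0.6, -0.5, 4.9]
grip_width: 0.515
grip_force: 15.0
```

Request:
arm_command([
  [36,0,0,-10,0],
  [36,0,0,-35,0],
  [36,0,0,-65,0],
  [36,0,0,-95,0],
  [36,0,0,-115,0],
])

```text
time: 10.95
position: [0.6391, 0.2507, 0.1687]
tool_rot: [0.371, 3.118, 0.003]
ft_force: [1.2, 0.4, -0.7]
grip_width: 0.513
grip_force: 15.0
```

Request:
arm_command([
  [36,0,0,-10,0],
  [36,0,0,-10,0],
  [36,0,0,-10,0],
])

```text
time: 11.2
position: [0.6381, 0.2503, 0.1749]
tool_rot: [-0.371, -3.119, 0.0]
ft_force: [-0.8, 0.1, -1.8]
grip_width: 0.512
grip_force: 15.0
```

```bash
python3 - <<'E'
from h import *
s=get_state();print(delta((.443,.0835,.176)),s['ft_force'],s['grip_width'],s['joint_positions'])
E
```

```text
(array([ 150.5, -207.9,   -1. ]), array([0.6381, 0.2503, 0.1749]), 11.2) [-0.81259192  0.12108205 -1.83230304] 0.511592191556299 [-0.66971565  0.42541928  0.35063842  1.41625146 -0.14687277  1.32641002
  1.02201676]
```

Request:
arm_command([
  [36,12,-16,0,0],
  [36,30,-41,0,0],
  [36,48,-66,0,0],
  [36,66,-91,0,0],
  [36,84,-116,0,0],
])

```text
time: 11.62
position: [0.5269, 0.1559, 0.1727]
tool_rot: [-0.37, -3.116, 0.004]
ft_force: [0.5, 0.5, -0.9]
grip_width: 0.514
grip_force: 15.0
```

Request:
arm_command([
  [36,18,-25,0,0],
  [36,36,-50,0,0],
  [36,52,-72,0,0],
  [36,62,-86,0,0],
  [36,66,-92,0,0],
])

```text
time: 12.03
position: [0.4408, 0.0813, 0.1734]
tool_rot: [-0.373, -3.115, 0.002]
ft_force: [0.4, 0.7, -1.2]
grip_width: 0.517
grip_force: 15.0
```

Request:
arm_command([
  [36,0,0,0,0],
  [36,0,0,0,0],
])

```text
time: 12.2
position: [0.4439, 0.0838, 0.1749]
tool_rot: [-0.37, -3.119, -0.0]
ft_force: [0.2, 0.2, -0.1]
grip_width: 0.517
grip_force: 15.0
```

```bash
python3 - <<'E'
from h import *
s=get_state();print(delta((.443,.0835,.0555)),s['tool_rot'],s['ft_force'],s['grip_width'],s['joint_positions'])
p,d=get_image("scene");cv2.imwrite("pics/s3.png",cv2.resize(p[80:320,60:380,::-1],None,fx=2.4,fy=2.4))
E
```

```text
(array([  0.8,  -0.5, 119.4]), array([0.4439, 0.0838, 0.1749]), 12.2) [-3.70400836e-01 -3.11920823e+00 -1.46439836e-04] [ 0.16324568  0.22882076 -0.08719871] 0.5166431923431118 [-0.65812349 -0.09791401  0.3921645   1.98298636  0.03910665  1.2497582
  1.05439408]
```

View pics/s3.png

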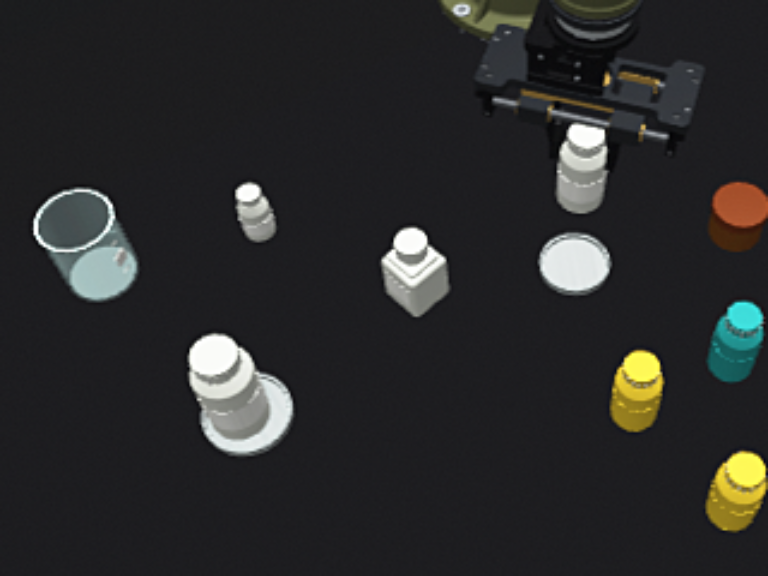

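The large bottle stands upright in the wide saucer (crop (240,410)), and the medium bottle hangs upright above the middle saucer (575,263). Lowering.

Request:
arm_command([
  [36,1,0,20,0],
  [36,1,0,45,0],
  [36,1,0,70,0],
  [36,1,0,85,0],
  [36,1,0,95,0],
])

```text
time: 12.67
position: [0.4423, 0.0839, 0.0782]
tool_rot: [-0.369, -3.117, 0.003]
ft_force: [0.1, 0.2, -0.5]
grip_width: 0.518
grip_force: 15.0
```

Request:
arm_command([
  [36,0,0,5,0],
  [36,0,0,10,0],
  [36,0,0,14,0],
  [36,0,0,17,0],
  [36,0,0,17,0],
])

```text
time: 13.08
position: [0.4431, 0.0836, 0.0636]
tool_rot: [0.371, 3.119, 0.0]
ft_force: [0.0, -0.0, -1.4]
grip_width: 0.514
grip_force: 15.0
```

Request:
arm_command([
  [36,0,0,1,0],
  [36,0,0,2,0],
  [36,0,0,3,0],
  [36,0,0,3,0],
  [36,0,0,3,0],
])

```text
time: 13.5
position: [0.443, 0.0835, 0.0607]
tool_rot: [0.371, 3.119, 0.0]
ft_force: [-0.3, -0.2, -0.1]
grip_width: 0.517
grip_force: 15.0
```

Request:
arm_command([
  [36,0,0,1,0],
  [36,0,0,2,0],
  [36,0,0,3,0],
  [36,0,0,4,0],
  [36,0,0,4,0],
])

```text
time: 13.92
position: [0.4428, 0.0834, 0.0563]
tool_rot: [-0.371, -3.119, 0.0]
ft_force: [0.2, 0.5, -1.3]
grip_width: 0.514
grip_force: 15.0
```

Request:
arm_command([
  [36,0,0,0.5,0],
  [36,0,0,1,0],
  [36,0,0,1.5,0],
  [36,0,0,1.5,0],
])

```text
time: 14.25
position: [0.4434, 0.0834, 0.0555]
tool_rot: [0.371, 3.119, 0.0]
ft_force: [-0.8, -0.9, 2.2]
grip_width: 0.515
grip_force: 15.0
```

Contact (+2 N). Release and rise.

Request:
arm_command([
  [48,0,0,0,0],
  [52,0,0,0,0],
  [58,0,0,0,0],
  [66,0,0,0,0],
  [70,0,0,0,0],
])

```text
time: 14.67
position: [0.4429, 0.0836, 0.055]
tool_rot: [-0.371, -3.12, -0.0]
ft_force: [0.1, 1.3, -0.2]
grip_width: 0.736
grip_force: 0.0
```

Request:
arm_command([
  [70,0,0,0,0],
  [70,0,0,-10,0],
  [70,0,0,-30,0],
  [70,0,0,-60,0],
  [70,0,0,-95,0],
])

```text
time: 15.08
position: [0.4417, 0.0829, 0.1505]
tool_rot: [-0.371, -3.117, 0.003]
ft_force: [0.2, 0.3, -0.4]
grip_width: 0.802
grip_force: 0.0
```

Request:
arm_command([
  [70,0,0,-35,0],
  [70,0,0,-50,0],
  [70,-8,-30,-50,0],
  [70,-16,-65,-50,0],
  [70,-24,-100,-50,0],
])

```text
time: 15.5
position: [0.4431, -0.0202, 0.2014]
tool_rot: [0.367, 3.118, 0.001]
ft_force: [0.5, -0.1, 0.5]
grip_width: 0.807
grip_force: 0.0
```

```bash
python3 - <<'E'
from h import *
s=get_state();print(delta((.4122,-.2675,.2)),s['joint_positions'])
E
```

```text
(array([ -27.4, -247.7,    1.3]), array([ 0.4431, -0.0202,  0.2014]), 15.5) [-0.5731837  -0.15554406  0.51189422  1.96709981  0.07836329  1.3090525
  1.2495705 ]
```

Request:
arm_command([
  [60,-4,-35,0,0],
  [60,-8,-75,0,0],
  [60,-12,-110,0,0],
  [60,-16,-150,0,0],
  [60,-20,-185,0,0],
])

```text
time: 15.92
position: [0.4181, -0.2065, 0.201]
tool_rot: [0.373, 3.118, 0.001]
ft_force: [1.3, -0.8, 0.1]
grip_width: 0.697
grip_force: 0.0
```

Request:
arm_command([
  [60,-5,-35,0,0],
  [60,-7,-58,0,0],
  [60,-7,-63,0,0],
  [60,-7,-63,0,0],
  [60,-7,-63,0,0],
])

```text
time: 16.33
position: [0.4111, -0.2658, 0.2002]
tool_rot: [0.371, 3.12, 0.002]
ft_force: [0.2, 0.5, -0.3]
grip_width: 0.689
grip_force: 0.0
```

```bash
python3 - <<'E'
from h import *
s=get_state();print(delta((.4122,-.2675,.027)),s['tool_rot'],s['joint_positions'])
p,d=get_image("wrist");cv2.imwrite("pics/w3.png",p[:,:,::-1])
p,d=get_image("top")
P=cloud("top",d)
for c,h in(((.642,-.242),.124),((.443,.0835),.098)):
    m=(np.hypot(P[...,0]-c[0],P[...,1]-c[1])<.05)&(abs(P[...,2]-h)<.007);print(m.sum() and(cv2.minEnclosingCircle(P[m][:,:2].astype(np.float32)),np.median(P[m][:,2])))
E
```

```text
(array([ -1.4,  -1.5, 173.2]), array([ 0.4111, -0.2658,  0.2002]), 16.3333) [3.70623139e-01 3.11963278e+00 1.62564106e-03] [-0.37328499 -0.05885084  0.87564543  1.88134498  0.04590775  1.29860841
  1.82343966]
(((0.6408076882362366, -0.24773547053337097), 0.02258371002972126), np.float64(0.1233181360394977))
(((0.44154560565948486, 0.08160128444433212), 0.01677916757762432), np.float64(0.09735055484021315))
```

View pics/w3.png

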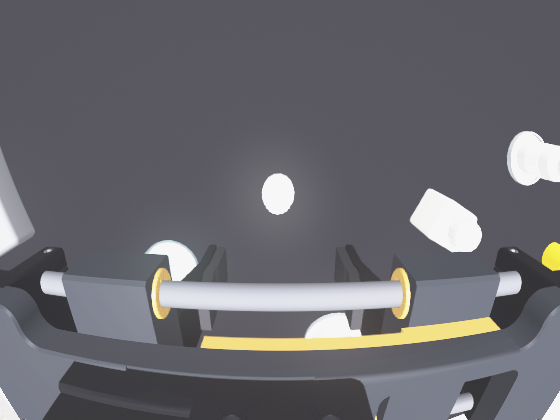

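Both placed bottles measure well, the medium at height 0.097 m and nearly centred. The small bottle is at (278,193), centred between the fingers, with the beaker and square bottle clear. Descending.

Request:
arm_command([
  [56,-1,-1,30,0],
  [56,-1,-1,65,0],
  [56,-1,-1,95,0],
  [56,-1,-1,115,0],
  [56,-1,-1,125,0],
])

```text
time: 16.85
position: [0.4104, -0.2653, 0.0723]
tool_rot: [-0.366, -3.116, -0.003]
ft_force: [0.2, 0.5, 0.6]
grip_width: 0.647
grip_force: 0.0
```

Request:
arm_command([
  [56,0,0,15,0],
  [56,0,0,28,0],
  [56,0,0,38,0],
  [56,0,0,45,0],
  [56,0,0,48,0],
])

```text
time: 17.27
position: [0.4118, -0.2673, 0.0265]
tool_rot: [-0.369, -3.119, -0.001]
ft_force: [-0.3, -0.4, 0.6]
grip_width: 0.643
grip_force: 0.0
```

Request:
arm_command([
  [24,0,0,0,0],
  [24,0,0,0,0],
  [24,0,0,0,0],
  [24,0,0,0,0],
  [24,0,0,0,0],
], newtons=12)

```text
time: 17.68
position: [0.4121, -0.2683, 0.0276]
tool_rot: [0.371, 3.118, -0.0]
ft_force: [0.3, -0.3, 0.8]
grip_width: 0.382
grip_force: 12.0
```

Request:
arm_command([
  [24,0,0,0,0],
  [24,0,0,0,0],
  [24,0,0,0,0],
])

```text
time: 17.93
position: [0.4121, -0.2683, 0.0275]
tool_rot: [0.371, 3.119, -0.0]
ft_force: [0.1, 0.1, 3.6]
grip_width: 0.38
grip_force: 12.0
```

Request:
arm_command([
  [24,0,0,-10,0],
  [24,0,0,-40,0],
  [24,0,0,-75,0],
  [24,0,0,-110,0],
  [24,0,0,-145,0],
])

```text
time: 18.35
position: [0.4107, -0.2682, 0.1737]
tool_rot: [-0.373, -3.119, -0.0]
ft_force: [0.2, 0.2, -0.4]
grip_width: 0.38
grip_force: 12.0
```

Request:
arm_command([
  [24,0,0,-12,0],
  [24,-5,12,-13,0],
  [24,-10,35,-13,0],
  [24,-15,65,-13,0],
  [24,-20,95,-13,0],
])

```text
time: 18.77
position: [0.453, -0.1785, 0.1839]
tool_rot: [-0.373, -3.117, -0.001]
ft_force: [0.7, 0.7, -0.4]
grip_width: 0.379
grip_force: 12.0
```

Request:
arm_command([
  [24,-2,35,0,0],
  [24,-2,70,0,0],
  [24,0,105,0,0],
  [24,5,140,0,0],
  [24,10,175,0,0],
])

```text
time: 19.18
position: [0.4836, -0.0052, 0.1835]
tool_rot: [-0.37, -3.117, 0.001]
ft_force: [0.3, 0.2, -0.2]
grip_width: 0.379
grip_force: 12.0
```

Request:
arm_command([
  [24,7,35,0,0],
  [24,14,70,0,0],
  [24,21,105,0,0],
  [24,28,140,0,0],
  [24,35,175,0,0],
])

```text
time: 19.6
position: [0.49, 0.1729, 0.1833]
tool_rot: [-0.37, -3.117, 0.002]
ft_force: [0.7, 0.2, 0.2]
grip_width: 0.379
grip_force: 12.0
```

```bash
python3 - <<'E'
from h import *
s=get_state();print(delta((.503,.4355,.18)),s['grip_width'],s['tool_rot'],s['joint_positions'])
E
```

```text
(array([ 48.9, 258.4,   3. ]), array([0.49  , 0.1729, 0.1833]), 19.6) 0.3791753060919323 [-3.69785343e-01 -3.11697239e+00  1.91807607e-03] [-0.81996087  0.05906197  0.44891492  1.82617241 -0.02709537  1.26531657
  0.97112841]
```

Request:
arm_command([
  [24,7,35,0,0],
  [24,13,70,0,0],
  [24,20,105,0,0],
  [24,26,138,0,0],
  [24,32,168,0,0],
])

```text
time: 20.02
position: [0.4979, 0.3441, 0.1827]
tool_rot: [-0.368, -3.117, 0.003]
ft_force: [0.6, -0.7, -0.9]
grip_width: 0.379
grip_force: 12.0
```

Request:
arm_command([
  [24,6,30,0,0],
  [24,12,60,0,0],
  [24,16,82,0,0],
  [24,17,90,0,0],
  [24,17,90,0,0],
])

```text
time: 20.43
position: [0.5022, 0.4352, 0.1824]
tool_rot: [-0.364, -3.118, 0.004]
ft_force: [0.4, -0.2, -0.6]
grip_width: 0.38
grip_force: 12.0
```

Request:
arm_command([
  [24,0,0,0,0],
  [24,0,0,0,0],
])

```text
time: 20.6
position: [0.5051, 0.4304, 0.1845]
tool_rot: [-0.375, -3.119, 0.003]
ft_force: [-0.4, -0.8, -0.4]
grip_width: 0.38
grip_force: 12.0
```

```bash
python3 - <<'E'
from h import *
s=get_state();print(delta((.503,.4355,.0315)),s['grip_width'],s['tool_rot'],s['ft_force'])
p,d=get_image("scene");cv2.imwrite("pics/s4.png",p[:,:,::-1])
E
```

```text
(array([  3.2,   4.8, 153. ]), array([0.5051, 0.4304, 0.1845]), 20.6) 0.3796061224194017 [-3.74942190e-01 -3.11885924e+00  3.09150255e-03] [-0.44077864 -0.76977872 -0.43196356]
```

View pics/s4.png

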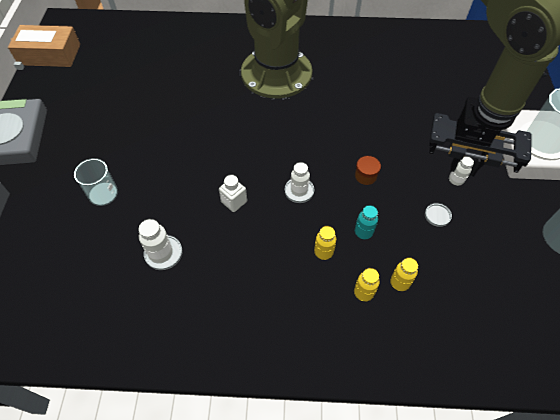

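Large and medium bottles stand in their saucers ((155,240) and (300,185)), and the small one hangs above the narrow saucer (438,215). Lowering part way.

Request:
arm_command([
  [24,2,3,25,0],
  [24,2,3,60,0],
  [24,2,3,90,0],
  [24,2,3,110,0],
  [24,2,3,122,0],
])

```text
time: 21.07
position: [0.5025, 0.4332, 0.0603]
tool_rot: [-0.374, -3.117, 0.005]
ft_force: [-0.6, -0.1, -0.0]
grip_width: 0.38
grip_force: 12.0
```

Request:
arm_command([
  [24,0,0,5,0],
  [24,0,0,10,0],
  [24,0,0,13,0],
  [24,0,0,13,0],
  [24,0,0,13,0],
])

```text
time: 21.48
position: [0.5041, 0.4366, 0.0514]
tool_rot: [0.371, 3.118, 0.003]
ft_force: [0.3, -0.3, -0.9]
grip_width: 0.378
grip_force: 12.0
```

```bash
python3 - <<'E'
from h import *
print(delta((.503,.4355,.0315)))
E
```

```text
(array([ 0.8, -1.4, 19.9]), array([0.5041, 0.4366, 0.0514]), 21.4833)
```

Request:
arm_command([
  [24,1,-1,4,0],
  [24,1,-1,8,0],
  [24,1,-1,11,0],
  [24,1,-1,13,0],
  [24,1,-1,13,0],
])

```text
time: 21.9
position: [0.5017, 0.4351, 0.0363]
tool_rot: [-0.371, -3.119, 0.001]
ft_force: [0.1, 0.6, -0.8]
grip_width: 0.377
grip_force: 12.0
```

Request:
arm_command([
  [24,0,0,1,0],
  [24,0,0,2,0],
  [24,0,0,3,0],
  [24,0,0,4,0],
  [24,0,0,4,0],
])

```text
time: 22.32
position: [0.5021, 0.4353, 0.0329]
tool_rot: [-0.371, -3.12, 0.0]
ft_force: [-0.2, 0.2, -0.5]
grip_width: 0.382
grip_force: 12.0
```

Request:
arm_command([
  [24,0,0,0.5,0],
  [24,0,0,1,0],
  [24,0,0,1.5,0],
  [24,0,0,1.5,0],
])

```text
time: 22.65
position: [0.5023, 0.4355, 0.0317]
tool_rot: [0.371, 3.119, 0.0]
ft_force: [-0.0, 0.1, 0.0]
grip_width: 0.378
grip_force: 12.0
```

Request:
arm_command([
  [24,0,0,0.4,0],
  [24,0,0,0.8,0],
  [24,0,0,0.8,0],
])

```text
time: 22.9
position: [0.5025, 0.4354, 0.0316]
tool_rot: [0.371, 3.119, 0.001]
ft_force: [-0.9, -1.2, 3.9]
grip_width: 0.381
grip_force: 12.0
```

Contact (+4 N). Release, rise and move aside.

Request:
arm_command([
  [36,0,0,0,0],
  [40,0,0,0,0],
  [46,0,0,0,0],
  [54,0,0,0,0],
  [60,0,0,0,0],
])

```text
time: 23.32
position: [0.502, 0.4354, 0.0304]
tool_rot: [-0.371, -3.119, 0.0]
ft_force: [0.1, 0.1, 0.2]
grip_width: 0.6
grip_force: 0.0
```

Request:
arm_command([
  [60,0,0,0,0],
  [60,0,0,-10,0],
  [60,0,0,-30,0],
  [60,0,0,-60,0],
  [60,0,0,-95,0],
])

```text
time: 23.73
position: [0.5011, 0.4344, 0.1256]
tool_rot: [-0.371, -3.118, 0.004]
ft_force: [0.2, 1.0, -0.3]
grip_width: 0.689
grip_force: 0.0
```

Request:
arm_command([
  [60,0,0,-40,0],
  [60,0,0,-70,0],
  [60,30,20,-80,0],
  [60,60,40,-80,0],
  [60,90,60,-80,0],
])

```text
time: 24.15
position: [0.4292, 0.5157, 0.2088]
tool_rot: [0.375, 3.117, 0.006]
ft_force: [0.1, 1.4, -1.7]
grip_width: 0.69
grip_force: 0.0
```

Request:
arm_command([
  [60,35,20,0,0],
  [60,70,40,0,0],
  [60,100,60,0,0],
  [60,110,65,0,0],
  [60,110,65,0,0],
])

```text
time: 24.57
position: [0.3314, 0.6075, 0.206]
tool_rot: [-0.358, -3.118, -0.002]
ft_force: [-0.6, -0.3, -0.2]
grip_width: 0.685
grip_force: 0.0
```

```bash
python3 - <<'E'
from h import *
print(get_state()['ft_force'])
p,d=get_image("scene");cv2.imwrite("pics/s5.png",p[:,:,::-1])
p,d=get_image("top")
P=cloud("top",d)
for c,h in(((.642,-.242),.124),((.443,.0835),.098),((.503,.4355),.072)):
    m=(np.hypot(P[...,0]-c[0],P[...,1]-c[1])<.05)&(abs(P[...,2]-h)<.007);print(m.sum() and(cv2.minEnclosingCircle(P[m][:,:2].astype(np.float32)),np.median(P[m][:,2])))
E
```

```text
[-0.6267922  -0.28480656 -0.18290147]
(((0.640476405620575, -0.24708183109760284), 0.02239614725112915), np.float64(0.1234281617537738))
(((0.44152435660362244, 0.0816878229379654), 0.016782958060503006), np.float64(0.09682106408379565))
(((0.5016154646873474, 0.4332650303840637), 0.013711029663681984), np.float64(0.07107147793012902))
```

View pics/s5.png

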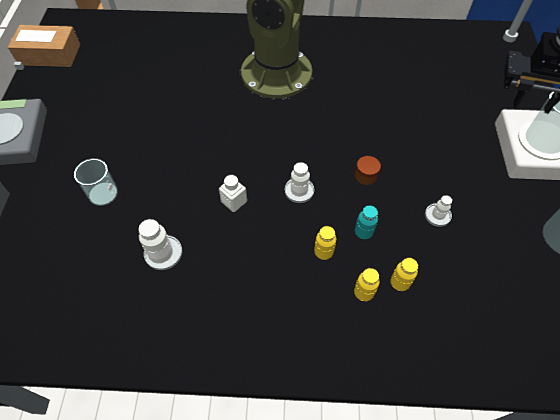

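All three bottles stand upright in their saucers ((155,240), (300,185), (440,210)) at the right heights, and the bystanders are unmoved. Handing in.

```bash
python3 -c "from bench import *;print(close_job())"
```

```text
the job is handed in; nothing more can be done
None
```

The job is handed in: the three white bottles stand upright in their saucers, placed largest, medium, then smallest in about 25 s; by the cameras all sit flat inside the rims (the large one about 5 mm off centre) and the square bottle, beaker and jar look unmoved.

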